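# Cull the chipped spacer bar and tip out the good ones

## Task

One of the four white spacer bars in the blue tipping pan has a corner broken off: lift that one out and set it down on the bench, because in the pan it can only be taken by its two ends, while the red reject tray leaves room for fingers only beside its long sides. Take it again across its narrow width and lower it gently into the red tray, without dropping it, so that it lies flat in there. Then swing the red-handled lever fully over to its stop so that the pan tips the three good bars into the green bin; do not lift the good bars out of the pan, and leave the tape roll, the small red bottle and the solder spool where they are.

Things in the scene. Friction and masses are not known exactly. Their poses are not given: they have to be found in the camera images.
- tipper: fixed tipping cradle: grey base plate 172 mm (x) by 330 mm (y, from y = -110 to +220) by 6 mm, two aluminium cheeks up to 101 mm high at x = +-76, y = 38 to 82, a blue pan and a green bin. Origin on the bench directly under the middle of the level pan. Its +y axis points the way the pan pours (towards the green bin), its +x axis points to the side the lever is on
- pan (a joint): tilt of the blue pan, rad: 0 = level (start, resting on its stop), grows as it tips, end stop at 1.15. Stiff pivot (about 0.3 N m of friction, 6 to 9 N in all at the lever grip), stays roughly where it is left. The pivot axis runs along tipper x, through the pour lip of the pan (tipper y = +60, z = 85). Joint positive: the lever grip goes over towards tipper +y and the back of the pan rises; most bars slide out between 0.5 and 1.1
- pan_mid (a point): middle of the level pan's floor, 85 mm over the bench (does not tilt with the pan). Pan inside 128 mm (tipper x) by 119 mm (tipper y, from -59 to +60), 28 mm deep, walls 3 mm, no wall on the pour side (+y). Four lanes side by side at tipper x = -48, -16, +16, +48, parted by 3 mm ribs 20 mm high that run only over y = -18 to +18, so a bar there can only be taken by its two ends
- lever_grip (a point): centre of the red grip bar on top of the steel lever: 36 mm long along tipper x, 16 to 18 mm diameter; pinch it from above, fingers before and behind it in tipper y, or push it to +y. Fixed to the pan: at joint 0 it is at tipper x = 125, y = 29, z = 159 mm, 80 mm from the pivot axis; at joint q the lever leans q - 0.4 rad from vertical towards tipper +y (so first to -y)
- pivot (a point): point on the pan's pivot axis straight below the lever (tipper x = 125, y = 60, z = 85 mm), the centre of the circle of 80 mm radius that the lever grip follows
- bin_in (a point): centre of the inner floor of the green bin (9 mm over the bench), fixed to the tipper at tipper y = +140; inside 134 mm (x) by 144 mm (y), walls 51 mm high above the floor, open top. Its axes are the tipper's
- bar_a_mid (a point): centre of a good white spacer bar: full block 62 mm long (its y axis) by 20 mm wide (x) by 22 mm high (z), 30 g. At the start it lies in a lane of the pan, long axis within 0.05 rad of tipper y
- bar_b_mid (a point): centre of a good white spacer bar, same as bar_a
- bar_c_mid (a point): centre of a good white spacer bar, same as bar_a
- bar_d_mid (a point): centre of the chipped white spacer bar: the same 62 x 20 x 22 mm block, but one corner is broken away over the full height, 20 mm along the length and 12 mm across the width, at its +x +y end (so that end face is only 8 mm wide, at x = -10 to -2). The point is the centre of the unbroken outline, half-way up. It lies in any one of the four lanes
- tray_in (a point): centre of the inner floor (3 mm over the bench) of the fixed red reject tray: square, inside 76 x 76 mm along its x and y axes, walls 3 mm thick, top 40 mm over the bench. Too narrow for fingers at the ends of a bar; fingers fit beside the bar's long sides
- kapton: bystander: roll of amber tape lying flat, 80 mm diameter, 12 mm high, origin under its centre
- glue: bystander: small red bottle with white tip, 25 mm diameter, 72 mm high, origin under its centre
- spool: bystander: solder spool, 49 mm diameter, 36 mm high, origin under its centre
There are look-alikes about, which are no part of the job. What is shaped like the part that bears bar_d_mid but purple or yellow is not meant.

How it is judged:
On the way, in this order (a step that is already met when the one before it is completed fails the run):
1. the chipped bar lies on the bench, let go, outside the reject tray, with the pan still level (contact force between the fingers and bar_d below 0.1 N and linear speed of bar_d below 0.03 m/s and value of joint pan below 0.25 rad and height (world z) of bar_d_mid below 0.018 m and horizontal distance between bar_d_mid and tray_in above 0.055 m), for 0.2 s.
2. the chipped bar lies in the red tray, let go, with the pan still level (contact force between the fingers and bar_d below 0.1 N and linear speed of bar_d below 0.03 m/s and x of bar_d_mid in the frame of tray_in between -0.035 and 0.035 m and y of bar_d_mid in the frame of tray_in between -0.035 and 0.035 m and z of bar_d_mid in the frame of tray_in below 0.022 m and value of joint pan below 0.25 rad), for 0.2 s.
3. the lever is swung over to its stop (pan tilt above 1.0 rad) (value of joint pan above 1 rad), for 0.1 s.
At the end, for the whole second after the job is handed in: the chipped bar lies in the red tray (its centre within 35 mm of the tray's centre both ways and no more than 22 mm above its floor), let go and at rest; the three good bars lie at rest inside the green bin, centres no more than 55 mm above its floor (x of bar_d_mid in the frame of tray_in between -0.035 and 0.035 m and y of bar_d_mid in the frame of tray_in between -0.035 and 0.035 m and z of bar_d_mid in the frame of tray_in below 0.022 m and contact force between the fingers and bar_d below 0.1 N and linear speed of each of bar_d, bar_a, bar_b, bar_c below 0.03 m/s and x of bar_a_mid in the frame of bin_in between -0.067 and 0.067 m and y of bar_a_mid in the frame of bin_in between -0.072 and 0.072 m and z of each of bar_a_mid, bar_b_mid, bar_c_mid in the frame of bin_in below 0.055 m and x of bar_b_mid in the frame of bin_in between -0.067 and 0.067 m and y of bar_b_mid in the frame of bin_in between -0.072 and 0.072 m and x of bar_c_mid in the frame of bin_in between -0.067 and 0.067 m and y of bar_c_mid in the frame of bin_in between -0.072 and 0.072 m); the robot touches nothing.
It fails at once if a good bar is lifted out of the pan while the pan is not tipped (value of joint pan below 0.2 rad and height (world z) of any of bar_a_mid, bar_b_mid, bar_c_mid above 0.145 m).
It fails at once if the chipped bar is dropped (falls freely faster than 0.5 m/s) (contact force between the fingers and bar_d below 0.1 N and linear speed of bar_d above 0.5 m/s).
It fails at once if the tape roll, the bottle or the spool is moved by more than 30 mm (distance of any of kapton, glue, spool from where it was at the start of the episode above 0.03 m).
It also fails if it takes over 64 s, if anything falls off the work surface, if the arm or the gripper's body presses on something with over 40 N, if the wrist force passes 120 N, or if a joint passes its speed limit or range.

## Robot

A 6-joint arm with a two-finger parallel gripper is mounted at the origin on a cart in front of the work surface, level with it; the furniture and walls round the work are solid. World frame = base frame: x ahead of the robot, y to its left, z up, the work surface at z = 0. Lengths are in m, angles in rad, forces in N, time in s.
With the tool pointing down it reaches from about 0.275 to 0.75 m from the base axis. Payload 10.2 kg.
Tool frame: the origin (TCP) lies midway between the tips of the shut fingers; the grasp point (between the pads) lies arm.pinch_z behind it (arm.pinch_z is the distance from the TCP to the grasp point, in m); x points along the fingers, z is the direction in which the jaws open and shut, and the axes are right-handed (so a half turn about x gives the same grasp; the last joint's range is limited). The gripper opens to 88 mm and grips with 3 to 60 N. Pads are 18 mm wide; open, the fingers measure 123 mm over their backs; the gripper's body (75 mm by 187 mm) begins 45 mm behind the grasp point.
Start: joints at [0.958, 0.313, 1.498, -0, 1.331, -0.223], TCP at [0.2, 0.486, 0.239] pointing down, gripper open.
Joint ranges: [-2.94, 2.94], [-0.97, 2.17], [0.19, 2.56], [-1.23, 4.37], [0.02, 3.11], [-2.88, 2.88]. Speed limits (rad/s): [2.39, 2.39, 3.01, 3.14, 3.14, 3.14].

## Interface

Orientations are given as a unit quaternion [w, x, y, z].
In Python, from rig import arm, solve_ik, readout, vision gives the robot as it stands. The module is installed in compiled form; this text tells all that it offers. Calls block until the motion is done:
- arm.move_pose(position, orientation): joint-space move of the TCP to a pose.
- arm.movel(position, frame=None, vel=0.15): straight line of the TCP; frame=None keeps the orientation; vel is the mean speed in m/s.
- arm.move_joints(angles): joint-space move.
- arm.open_gripper() and arm.clamp(grip_force=None): open the fingers fully, or close them until they stop; grip_force is the grip in N (None keeps the last).
- arm.sleep(seconds).
- solve_ik(position, orientation): joint angles nearest the present ones, or None.
- readout.get_state(): the state.
- vision.get_image(name): name is "scene" or "top"; returns the picture (384x512x3 uint8, red, green, blue); there is no depth.
- vision.camera_params(name): a dict with "fovy" (degrees; the focal length in pixels is half the picture's height over the tangent of half this angle, whatever the lens; pixels are square), "cx", "cy" (the principal point, pixels), "xyz" and "rotation" of the camera in the world. Camera axes: x right, y up, looking along -z (the intrinsics and any distortion apply to the point x, -y, -z); pixel columns grow to the right and rows downward; lengths in m; the calibration is good to about 2 mm. A picture is of the moment at which its call begins. camera_params takes no time and is no camera call.
A pose or a line that the arm cannot do raises arm.MotionError and nothing moves.
- arm.hand_in(): hands the job in, once; it reports no verdict.
The state is a dict: "t": time; "qpos": joint angles; "dq": joint speeds; "joint_torque": joint torques, N m; "tcp_pos": TCP position; "tool_rot": TCP orientation; "contact_force": force on the tool from outside, world axes, zero at the start; "torque": the same for the moment, N m; "finger_gap": finger opening in m.
Only numpy, scipy, OpenCV 4.12 (cv2) and the standard library are available. Lean on these libraries where they do the work, as an engineer would, in place of code of your own. Each camera call takes 0.05 s, during which the arm holds its last target.

## Working session

There is one attempt and no reset: what is moved stays moved. The work goes in short steps, each a Python script; the robot and the scene stay as the last script left them, time stands still between calls to the robot, and variables do not carry over. Pictures are saved under pics/ and viewed, and the job is handed in when it is done.

```bash
ls; mkdir -p pics; python3 - <<'E'
from rig import arm, readout, vision
import cv2
for n in("scene","top"):
    im=vision.get_image(n); cv2.imwrite(f"pics/{n}0.png",im[:,:,::-1]); print(n,vision.camera_params(n))
print(readout.get_state(), arm.pinch_z)
E
```

```text
pics
scene {'fovy': 45.53746934787349, 'cx': 250.41104317088121, 'cy': 187.04759087787983, 'xyz': array([-0.03063325,  1.00945385,  0.75780444]), 'rotation': array([-0.22209376, -0.14184362,  0.49409941,  0.82850499])}
top {'fovy': 47.984756245372424, 'cx': 252.61287358931253, 'cy': 192.5759062568424, 'xyz': array([ 0.37176355, -0.01354001,  1.25049153]), 'rotation': array([-0.69526906, -0.06146778,  0.05454179,  0.71403631])}
{'t': 0.1, 'qpos': array([ 9.57613255e-01,  3.13378243e-01,  1.49833135e+00, -2.99791350e-06,
        1.33097687e+00, -2.23426991e-01]), 'dq': array([ 0.00018807, -0.00251479,  0.00022353, -0.00261074,  0.00033345,
        0.00040544]), 'joint_torque': array([ 2.04989592e-03, -4.02813363e+01, -2.52639037e+01,  6.95466972e-02,
        3.43462557e-02, -1.09111124e-04]), 'tcp_pos': array([0.19938424, 0.48544329, 0.23823758]), 'tool_rot': array([ 0.58699828, -0.39385211,  0.58771945,  0.3935726 ]), 'contact_force': array([-0.44320324, -0.2612979 , -0.70472244]), 'torque': array([-0.00411878,  0.0185875 ,  0.0236143 ]), 'finger_gap': 0.08780266751967587} 0.0187
```

View pics/scene0.png

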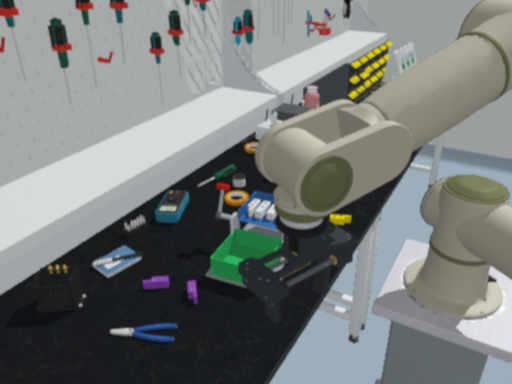

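View pics/top0.png

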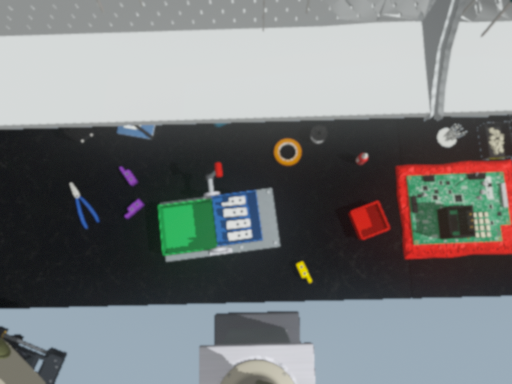

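The top view is unobstructed: pan at (238,218), bin at (187,228), lever grip at (219,170), tray at (370,221), kapton at (288,152), spool at (318,134), glue at (362,158). Next I'll enlarge the pan and the tray.

```bash
cat > h.py <<'E'
import numpy as np, cv2
from scipy.spatial.transform import Rotation as R
from rig import arm, solve_ik, readout, vision
def cam(n):
    p=vision.camera_params(n); f=192/np.tan(np.radians(p['fovy'])/2)
    w,x,y,z=p['rotation']; return p,f,R.from_quat([x,y,z,w]).as_matrix()
def cast(n,u,v,z):
    p,f,M=cam(n); d=M@np.array([(u-p['cx'])/f,-(v-p['cy'])/f,-1]); 
    return p['xyz']+d*(z-p['xyz'][2])/d[2]
def proj(n,P):
    p,f,M=cam(n); c=M.T@(np.asarray(P)-p['xyz']); return p['cx']+f*c[0]/-c[2], p['cy']-f*c[1]/-c[2]
def snap(n,name,box=None,s=1):
    im=vision.get_image(n)[:,:,::-1]
    if box: im=im[box[1]:box[3],box[0]:box[2]]
    cv2.imwrite('pics/'+name,cv2.resize(im,None,fx=s,fy=s,interpolation=cv2.INTER_CUBIC))
E
python3 - <<'E'
from h import *
print(vision.camera_params('top').keys())
im=cv2.imread('pics/top0.png')
for nm,(x0,y0,x1,y1) in dict(pan=(150,155,285,265),tray=(285,140,410,245)).items():
    cv2.imwrite(f'pics/{nm}_z.png',cv2.resize(im[y0:y1,x0:x1],None,fx=5.4,fy=5.4,interpolation=cv2.INTER_CUBIC))
im=cv2.imread('pics/scene0.png')
cv2.imwrite('pics/pan_zs.png',cv2.resize(im[170:290,200:310],None,fx=5,fy=5,interpolation=cv2.INTER_CUBIC))
for uv in [(219,170),(238,218),(370,221)]: print(cast('top',*uv,0.0))
E
```

```text
dict_keys(['fovy', 'cx', 'cy', 'xyz', 'rotation'])
[0.64979974 0.09402789 0.        ]
[0.50535134 0.04052503 0.        ]
[ 0.48633243 -0.34178211  0.        ]
```

View pics/pan_z.png

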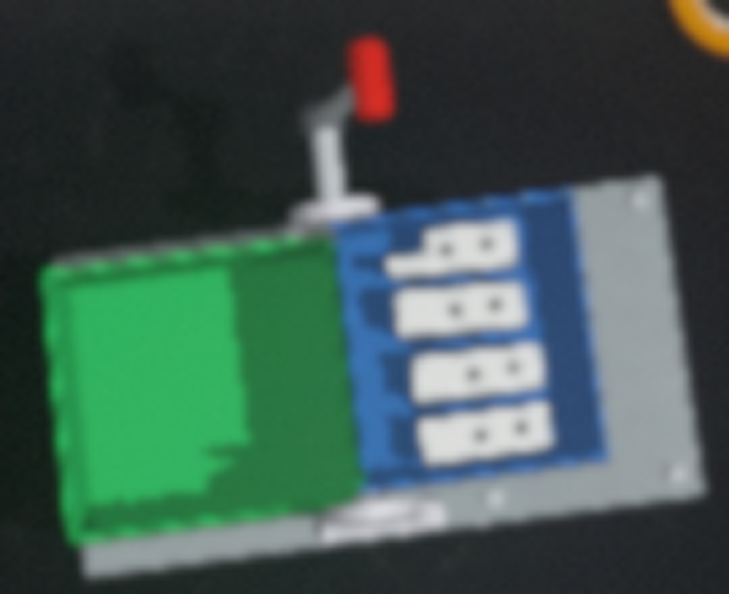

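View pics/tray_z.png

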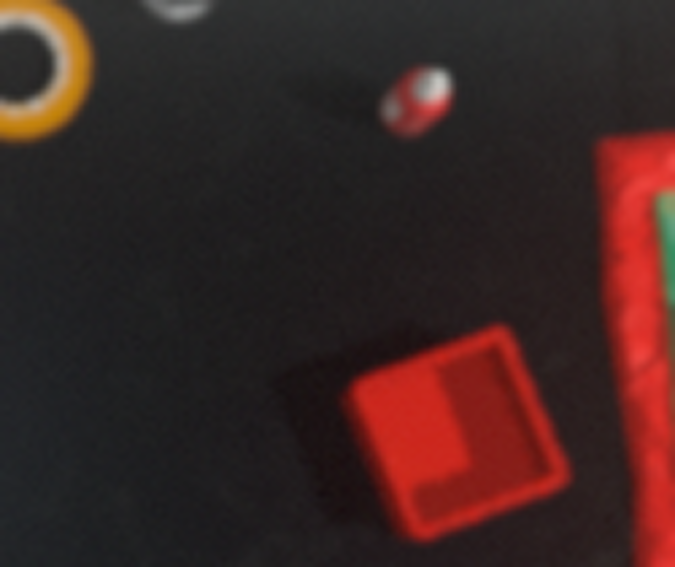

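View pics/pan_zs.png

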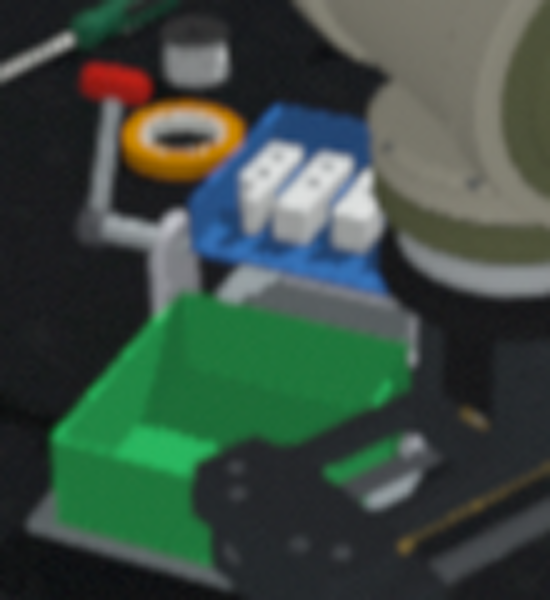

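In the enlarged crop of the top view there are four white bars, centred at about (234,201), (235,212), (238,224) and (240,236). The top one (234,201), in the lane on the lever side, has its left upper (+x +y) corner missing. The other three have full outlines. The purple bars at (128,176)/(134,209) and the yellow one at (304,272) are look-alikes. Next I'll measure poses.

```bash
cat > meas.py <<'E'
from h import *
im=cv2.imread('pics/top0.png'); hsv=cv2.cvtColor(im,cv2.COLOR_BGR2HSV)
def world_rect(cnt,z):
    P=np.array([cast('top',u,v,z)[:2] for u,v in cnt.reshape(-1,2)]);
    return cv2.minAreaRect((P*1000).astype(np.float32))
S=6
def cnts(mask_src,box,fn,amin):
    x0,y0,x1,y1=box
    c=cv2.resize(im[y0:y1,x0:x1],None,fx=S,fy=S,interpolation=cv2.INTER_CUBIC)
    m=fn(c,cv2.cvtColor(c,cv2.COLOR_BGR2HSV)).astype(np.uint8)
    cs,_=cv2.findContours(m,cv2.RETR_EXTERNAL,cv2.CHAIN_APPROX_NONE)
    return [(k.reshape(-1,2)+.5)/S-.5+[x0,y0] for k in cs if cv2.contourArea(k)>amin*S*S]
pan=(205,185,265,250)
for t in (140,165):
  print('bars thr',t)
  for k in cnts(im,pan,lambda c,h:(h[...,2]>t)&(h[...,1]<70),80): print(world_rect(k,.107), k.mean(0))
print('blue')
for k in cnts(im,(190,175,290,262),lambda c,h:(abs(h[...,0].astype(int)-108)<12)&(h[...,1]>120),300): print(world_rect(k,.113))
print('green')
for k in cnts(im,(150,175,260,270),lambda c,h:(abs(h[...,0].astype(int)-70)<14)&(h[...,1]>120),300): print(world_rect(k,.060))
red=lambda c,h:((h[...,0]<8)|(h[...,0]>172))&(h[...,1]>130)
print('grip')
for k in cnts(im,(205,155,235,185),red,20): print(world_rect(k,.159))
print('tray')
for k in cnts(im,(340,190,395,245),red,300): print(world_rect(k,.04),world_rect(k,.0))
print('kapton')
for k in cnts(im,(270,130,306,170),lambda c,h:(h[...,1]>120)&(h[...,2]>90),100): print(world_rect(k,.006))
print('glue')
for k in cnts(im,(350,145,372,170),lambda c,h:h[...,2]>90,20): print(world_rect(k,.036))
print('yellow')
for k in cnts(im,(290,255,320,290),lambda c,h:(h[...,1]>120)&(h[...,2]>90),20): print(world_rect(k,.022))
print('spool',cast('top',318,134,.018))
E
python3 meas.py
```

```text
bars thr 140
((449.0582275390625, 33.038028717041016), (25.74956703186035, 67.77094268798828), 6.75672721862793) [239.48603839 234.79275742]
((479.1896057128906, 35.962745666503906), (26.20843505859375, 68.17053985595703), 4.597940444946289) [237.82801418 223.59441489]
((510.8833923339844, 44.28506851196289), (27.251134872436523, 66.35851287841797), 2.932187795639038) [234.53853047 211.80824373]
((540.77099609375, 48.520042419433594), (27.373783111572266, 67.10376739501953), 5.48184061050415) [233.56476323 201.25371402]
((491.3927001953125, 33.88516616821289), (136.43272399902344, 161.53321838378906), 88.2743148803711) [250.58142785 229.58943089]
bars thr 165Traceback (most recent call last):
  File "meas.py", line 16, in <module>
    for k in cnts(im,pan,lambda c,h:(h[...,2]>t)&(h[...,1]<70),80): print(world_rect(k,.107), k.mean(0))
                                                                          ~~~~~~~~~~^^^^^^^^
  File "meas.py", line 4, in world_rect
    P=np.array([cast('top',u,v,z)[:2] for u,v in cnt.reshape(-1,2)]);
                ~~~~^^^^^^^^^^^^^
  File "h.py", line 8, in cast
    p,f,M=cam(n); d=M@np.array([(u-p['cx'])/f,-(v-p['cy'])/f,-1]);
          ~~~^^^
  File "h.py", line 5, in cam
    p=vision.camera_params(n); f=192/np.tan(np.radians(p['fovy'])/2)
ValueError: time passes only in moves, steps and waits
```

```bash
sed -i 's/^def cam(n):/import functools\n@functools.cache\ndef cam(n):/' h.py; sed -i 's/(140,165)/(160,180,200)/' meas.py; python3 meas.py
```

```text
bars thr 160
((449.7633361816406, 32.93419647216797), (24.40317153930664, 65.65019226074219), 6.590939044952393) [239.62295082 234.61202186]
((479.03082275390625, 35.754051208496094), (24.916757583618164, 66.01714324951172), 5.396963596343994) [238.21027397 223.53219178]
((511.2100524902344, 43.601768493652344), (25.021883010864258, 65.06156158447266), 2.2863681316375732) [234.76271571 211.80131698]
((540.672119140625, 47.91121292114258), (25.5510311126709, 65.93276977539062), 3.4541471004486084) [233.77816901 201.26549296]
((458.0245361328125, -0.9672698974609375), (98.38723754882812, 201.48252868652344), 49.808860778808594) [250.76027221 231.3319209 ]
bars thr 180
((449.4358825683594, 32.932884216308594), (22.771615982055664, 62.85296630859375), 8.281058311462402) [239.62260536 234.62691571]
((478.9139099121094, 35.94143295288086), (23.874683380126953, 63.69606399536133), 6.940125465393066) [238.29498106 223.46117424]
((511.5635986328125, 42.96889114379883), (22.998992919921875, 63.87437057495117), 1.6051180362701416) [235.22975518 211.7165725 ]
((540.0572509765625, 47.249191284179
[... 818 characters left out ...]
.909427165985107)
grip
((616.5962524414062, 82.00504302978516), (43.792659759521484, 22.33194351196289), 7.853387355804443)
tray
((486.0492858886719, -327.5235595703125), (98.16751861572266, 103.90072631835938), 19.149276733398438) ((489.8258056640625, -337.89892578125), (101.41142272949219, 107.33404541015625), 19.149276733398438)
kapton
((699.0921630859375, -110.17222595214844), (85.87226867675781, 87.213134765625), 81.64434814453125)
glue
((664.9918212890625, -323.36578369140625), (29.12502098083496, 42.23469543457031), 48.16337203979492)
yellow
((345.3256530761719, -141.3098907470703), (68.38504028320312, 28.12056541442871), 22.348831176757812)
spool [ 0.74636784 -0.20187061  0.018     ]
```

```bash
cat >> h.py <<'E'
def quat(jaw):  # tool down, jaw axis at angle jaw in world xy
    x=np.array([0,0,-1.]); z=np.array([np.cos(jaw),np.sin(jaw),0]); y=np.cross(z,x)
    q=R.from_matrix(np.c_[x,y,z]).as_quat(); return np.array([q[3],*q[:3]])
E
cat > m2.py <<'E'
exec(open('meas.py').read().split("pan=(")[0])
red=lambda c,h:((h[...,0]<8)|(h[...,0]>172))&(h[...,1]>120)
for t in (60,80,100,120):
  for k in cnts(im,(340,190,395,245),lambda c,h:red(c,h)&(h[...,2]>t),200): print('tray',t,world_rect(k,.04))
  for k in cnts(im,(205,155,235,185),lambda c,h:red(c,h)&(h[...,2]>t),20): print('grip',t,world_rect(k,.159),k.min(0)/2+k.max(0)/2)
  for k in cnts(im,(150,175,260,270),lambda c,h:(abs(h[...,0].astype(int)-70)<14)&(h[...,1]>120)&(h[...,2]>t),300): print('green',t,world_rect(k,.060))
im=cv2.imread('pics/scene0.png')
gs=[]
for k in cnts(im,(208,175,236,195),lambda c,h:red(c,h)&(h[...,2]>90),20): g=k.min(0)/2+k.max(0)/2; print('scene grip',g,k.min(0),k.max(0)); 
def tri(a,b):
    A=[];B=[]
    for n,(u,v) in (('top',a),('scene',b)):
        p,f,M=cam(n); d=M@np.array([(u-p['cx'])/f,-(v-p['cy'])/f,-1]); d/=np.linalg.norm(d)
        Q=np.eye(3)-np.outer(d,d); A.append(Q);B.append(Q@p['xyz'])
    X=np.linalg.solve(sum(A),sum(B)); return X
im=cv2.imread('pics/top0.png')
k=cnts(im,(205,155,235,185),lambda c,h:red(c,h)&(h[...,2]>90),20)[0]; gt=k.min(0)/2+k.max(0)/2
X=tri(gt,g); print('tri',X,gt,proj('top',X),proj('scene',X))
s=readout.get_state(); w,x,y,z=s['tool_rot']; print(R.from_quat([x,y,z,w]).as_matrix())
for n in ('scene',): print('tcp in scene',proj(n,s['tcp_pos']))
for P in [(.49,-.19),(.54,.047)]: print(solve_ik([*P,.15],quat(1.68)),solve_ik([*P,.15],quat(1.68+np.pi)))
E
python3 m2.py
```

```text
tray 60 ((485.6883239746094, -329.28375244140625), (95.9371566772461, 100.63618469238281), 19.210695266723633)
grip 60 ((616.5927734375, 82.04801177978516), (44.227943420410156, 22.809532165527344), 8.056158065795898) [218.33333333 169.25      ]
green 60 ((481.5680847167969, 182.30747985839844), (147.17388916015625, 155.90391540527344), 6.909426689147949)
tray 80 ((485.7912292480469, -329.64447021484375), (93.770263671875, 97.46267700195312), 19.05833625793457)
grip 80 ((616.8258056640625, 82.06578826904297), (43.44963836669922, 21.967527389526367), 7.1232709884643555) [218.41666667 169.16666667]
green 80 ((481.6104736328125, 181.7792510986328), (145.86929321289062, 154.8449249267578), 6.909427165985107)
tray 100 ((486.0146484375, -330.2110900878906), (92.11849975585938, 94.20807647705078), 19.029268264770508)
grip 100 ((616.7813110351562, 82.16545104980469), (41.983001708984375, 20.403654098510742), 6.91328239440918) [218.41666667 169.08333333]
green 100 ((481.29248046875, 181.25819396972656), (144.4816436767578, 153.8868865966797), 6.909426689147949)
tray 120 ((486.1832275390625, -
[... 545 characters left out ...]
2831419)) (np.float64(222.8104765339755), np.float64(186.49496569460368))
[[-6.27076288e-04 -9.25001964e-01  3.79961805e-01]
 [-8.96214759e-04  3.79962247e-01  9.25001561e-01]
 [-9.99999402e-01  2.39519167e-04 -1.06726573e-03]]
tcp in scene (np.float64(297.2333970416912), np.float64(303.17213467980423))
[-5.93046316e-01  4.00851378e-01  1.61853125e+00 -4.44089210e-16
  1.12221002e+00 -2.27304632e+00] [-5.93046316e-01  4.00851378e-01  1.61853125e+00 -4.44089210e-16
  1.12221002e+00  8.68546338e-01]
[-1.29422261e-01  4.34164896e-01  1.56793540e+00 -4.44089210e-16
  1.13949235e+00 -1.80942226e+00] [-1.29422261e-01  4.34164896e-01  1.56793540e+00 -4.44089210e-16
  1.13949235e+00  1.33217039e+00]
```

```bash
cat >> h.py <<'E'
YAW=np.radians(6.6); O=np.array([.496,.0405])
ex=np.array([np.cos(YAW),np.sin(YAW)]); ey=np.array([-ex[1],ex[0]])
def T(x,y): return O+x*ex+y*ey
E
python3 - <<'E'
from h import *
J=YAW+np.pi/2+np.pi
bar=np.array([.5405,.0473])
p=bar-.0035*ex+.005*ey
print(p,(p-O)@ex,(p-O)@ey)
arm.move_pose([*p,.20],quat(J))
arm.movel([*p,.125],vel=.1)
s=readout.get_state(); print(s['t'],s['tcp_pos'],s['qpos'],s['contact_force'])
snap('top','top1.png',(190,155,300,255),6); snap('scene','scene1.png')
E
```

```text
[0.53644851 0.05186458] 0.04148666069256908 0.006640231609150142
2.9833 [0.53678123 0.05186414 0.12560365] [-1.21034055e-01  4.57770625e-01  1.60317191e+00 -2.27809975e-05
  1.07951968e+00  1.33446909e+00] [ 0.80741958 -0.49837098  0.63024698]
```

View pics/top1.png

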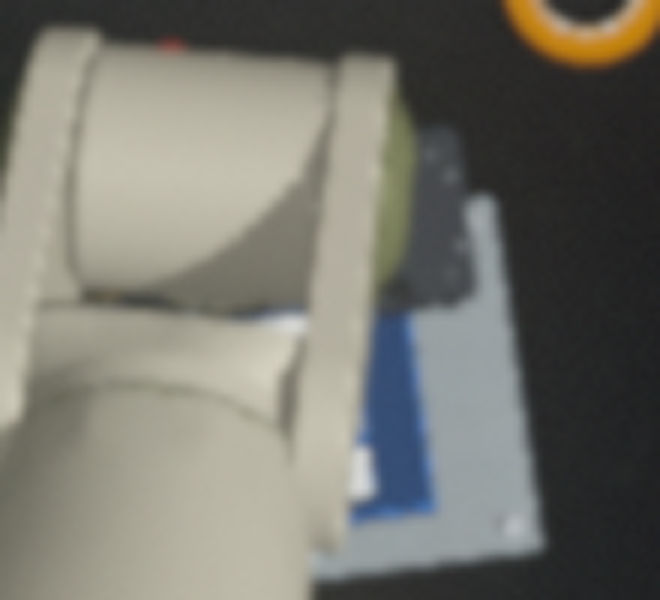

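View pics/scene1.png

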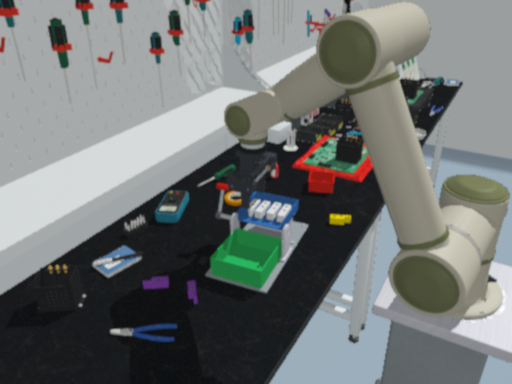

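```bash
python3 - <<'E'
from h import *
s=readout.get_state()
print(proj('scene',s['tcp_pos']), proj('scene',[.5405,.0473,.107]), proj('top',s['tcp_pos']))
im=cv2.imread('pics/scene1.png')
cv2.imwrite('pics/s1z.png',cv2.resize(im[130:240,200:320],None,fx=5.4,fy=5.4,interpolation=cv2.INTER_CUBIC))
E
```

```text
(np.float64(253.21519082393547), np.float64(198.66150889139993)) (np.float64(252.98165756258305), np.float64(203.40709637413474)) (np.float64(231.30844036274138), np.float64(201.2096928741982))
```

View pics/s1z.png

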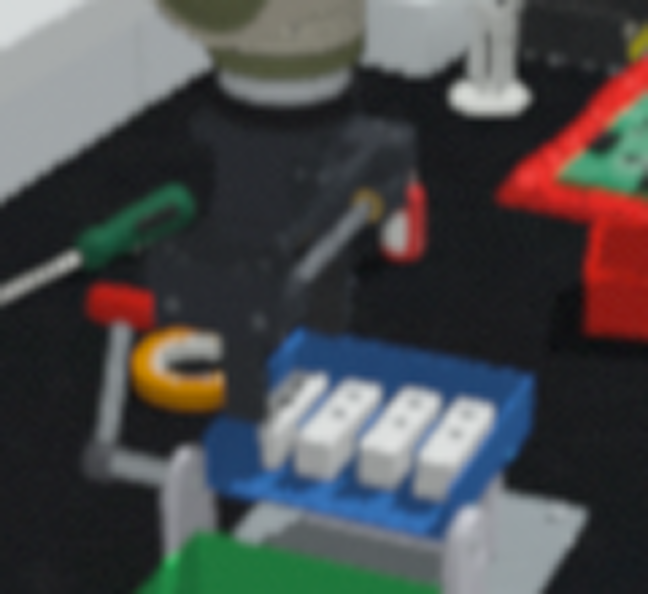

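```bash
python3 - <<'E'
from h import *
p=np.array([.5405,.0473])-.0035*ex+.005*ey
print('finger px',proj('scene',[*(p+.044*ey),.125]),'tongue end px',proj('scene',[*(np.array([.5405,.0473])-.006*ex+.031*ey),.107]))
for z in (.105,.096,.0895):
    arm.movel([*p,z],vel=.05); s=readout.get_state(); print(s['tcp_pos'],s['contact_force'])
snap('scene','s2.png',(200,130,320,240),5.4)
E
```

```text
finger px (np.float64(246.84581949747428), np.float64(206.31143535259415)) tongue end px (np.float64(250.4727783996994), np.float64(209.03238585074482))
[0.53641959 0.05186381 0.10484018] [-0.27166201 -0.20294552 -0.29674306]
[0.53628695 0.05189627 0.09568103] [ 0.78162439 -0.36957904 -0.31222684]
[0.536248   0.05188064 0.08914028] [-0.08723533  0.32168095  0.01616726]
```

View pics/s2.png

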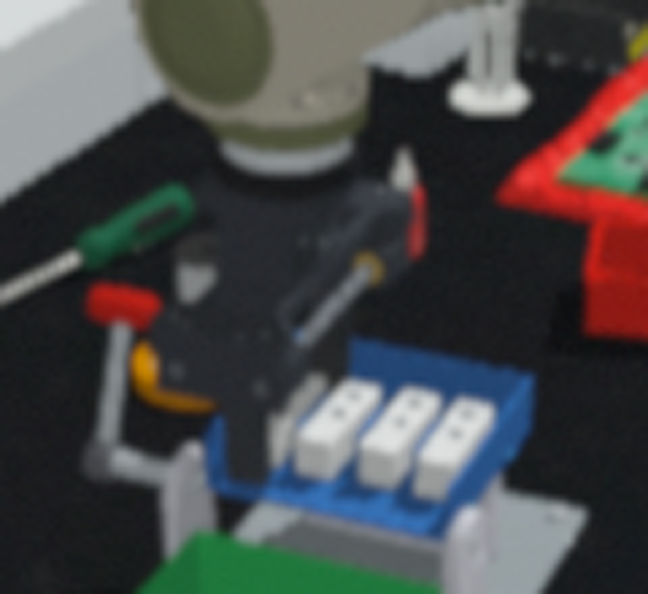

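The fingers stand at both ends of the chipped bar's lane with no contact. Now I'll clamp.

```bash
python3 - <<'E'
from h import *
p=np.array([.5405,.0473])-.0035*ex+.005*ey
arm.clamp(12); s=readout.get_state(); print(s['t'],s['finger_gap'],s['tcp_pos'],s['contact_force'])
arm.movel([*p,.115],vel=.05); s=readout.get_state(); print(s['finger_gap'],s['contact_force'])
arm.movel([*p,.20],vel=.1); s=readout.get_state(); print(s['finger_gap'],s['contact_force'])
snap('scene','s3.png',(200,100,320,220),5)
E
```

```text
4.8083 0.06183808530537322 [0.53650375 0.05182946 0.08958459] [ 0.11551113 -0.07506928  0.5896385 ]
0.0622240920803178 [-0.31892118 -0.65366209 -0.4129685 ]
0.06243604281067459 [ 0.20018306 -0.26898505 -0.03069725]
```

View pics/s3.png

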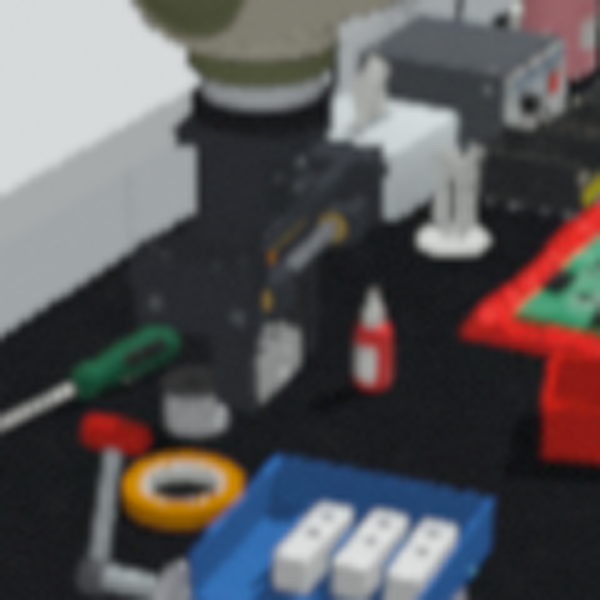

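The chipped bar is held (gap 62 mm) and the pan keeps its three good bars. Now I'll set it on the bench.

```bash
python3 - <<'E'
from h import *
J=YAW+np.pi/2+np.pi
P=[.49,-.185]
arm.move_pose([*P,.15],quat(J))
print(readout.get_state()['finger_gap'])
arm.movel([*P,.03],vel=.1)
b=readout.get_state()['contact_force'][2]
for z in np.arange(.010,-.001,-.001):
    arm.movel([*P,z],vel=.02); f=readout.get_state()['contact_force'][2]; print(round(z,4),round(f-b,2))
    if f-b>2.5: break
arm.clamp(3); arm.open_gripper()
s=readout.get_state(); print(s['t'],s['tcp_pos'],s['finger_gap'])
arm.movel([*P,.10],vel=.1); arm.sleep(.2)
# park to see
arm.move_pose([.42,-.02,.25],quat(J))
snap('top','top2.png',(230,140,410,290),4.4); cv2.imwrite('pics/top2f.png',vision.get_image('top')[:,:,::-1]);cv2.imwrite('pics/scene2f.png',vision.get_image('scene')[:,:,::-1])
print(readout.get_state()['t'])
E
```

```text
0.06169708800046549
0.01 0.52
0.009 -0.78
0.008 -1.19
0.007 0.2
0.006 0.37
0.005 0.27
0.004 5.01
12.2667 [ 0.48997575 -0.1849959   0.00393785] 0.08812228778284592
14.65
```

View pics/top2.png

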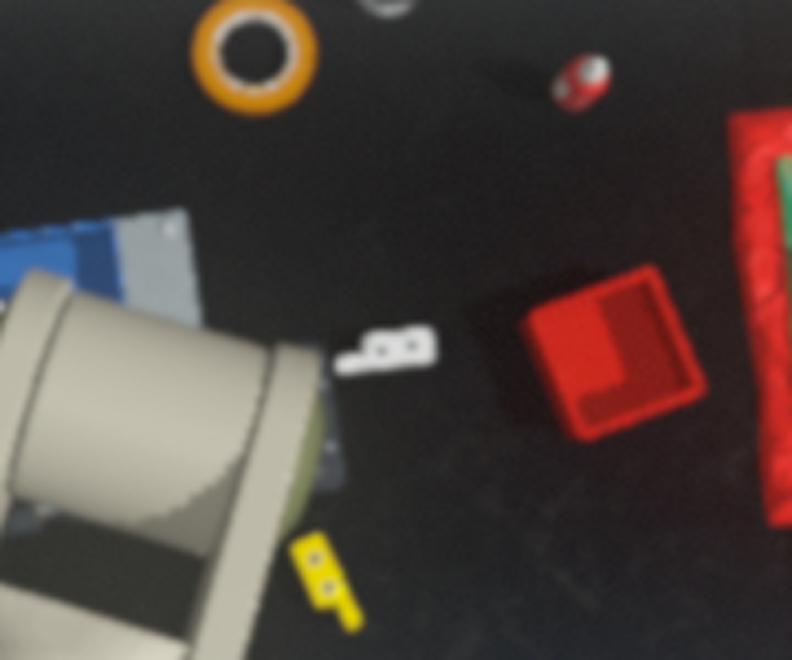

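View pics/scene2f.png

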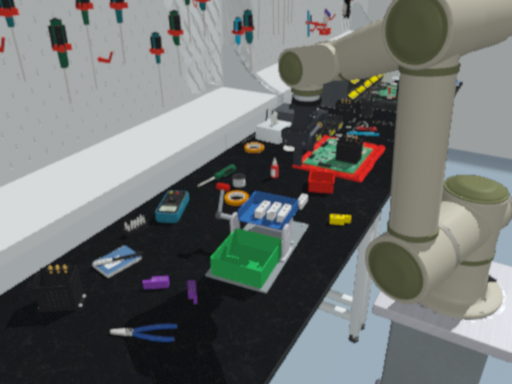

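The chipped bar lies flat on the bench, alone, at crop (385,350), which is top-view pixel (317.5,219.5). The good bars are still in the pan. Now I'll measure the bar and check the tray.

```bash
cat > m3.py <<'E'
exec(open('meas.py').read().split("pan=(")[0])
im=cv2.imread('pics/top2f.png')
for t in (150,180,200):
  for k in cnts(im,(300,205,335,235),lambda c,h:(h[...,2]>t)&(h[...,1]<70),40): print('bar',t,world_rect(k,.022))
C=np.array([(527,320),(655,265),(706,388),(585,440)])/4.4+[230,140]
W=np.array([cast('top',*c,.04)[:2] for c in C]); print(W.round(4),W.mean(0)); print([np.linalg.norm(W[i]-W[i-1]).round(4) for i in range(4)])
# scene: red tray mask
im=cv2.imread('pics/scene2f.png')
cv2.imwrite('pics/tray_s.png',cv2.resize(im[155:205,290:350],None,fx=10,fy=10,interpolation=cv2.INTER_CUBIC))
for c in ((.4885,-.332,.003),): print(proj('scene',c))
a=np.radians(19.1); e=np.array([np.cos(a),np.sin(a)]); f=np.array([-e[1],e[0]])
for sx,sy in ((1,1),(1,-1),(-1,1),(-1,-1)):
  for z in (0,.04): 
    Q=[*(np.array([.4885,-.332])+.041*(sx*e+sy*f)),z]; print(sx,sy,z,'top',np.round((np.array(proj('top',Q))-[230,140])*4.4),'scenecrop',np.round((np.array(proj('scene',Q))-[290,155])*10))
E
python3 m3.py
```

```text
bar 150 ((494.0138244628906, -185.5632781982422), (23.661941528320312, 64.66537475585938), 5.595922946929932)
bar 180 ((493.9294128417969, -185.6808319091797), (21.121789932250977, 61.755096435546875), 5.460616111755371)
bar 200 ((493.9748229980469, -185.6401824951172), (18.04808235168457, 58.858421325683594), 5.460089206695557)
[[ 0.5075 -0.2762]
 [ 0.5408 -0.3604]
 [ 0.461  -0.3869]
 [ 0.4302 -0.308 ]] [ 0.48488254 -0.332852  ]
[np.float64(0.0836), np.float64(0.0905), np.float64(0.084), np.float64(0.0846)]
(np.float64(320.6176043119081), np.float64(185.08954552566328))
1 1 0 top [519. 317.] scenecrop [178. 354.]
1 1 0.04 top [532. 310.] scenecrop [183. 251.]
1 -1 0 top [634. 274.] scenecrop [199. 247.]
1 -1 0.04 top [650. 265.] scenecrop [204. 147.]
-1 1 0 top [568. 434.] scenecrop [419. 373.]
-1 1 0.04 top [582. 430.] scenecrop [427. 270.]
-1 -1 0 top [683. 390.] scenecrop [429. 265.]
-1 -1 0.04 top [701. 385.] scenecrop [437. 164.]
```

View pics/tray_s.png

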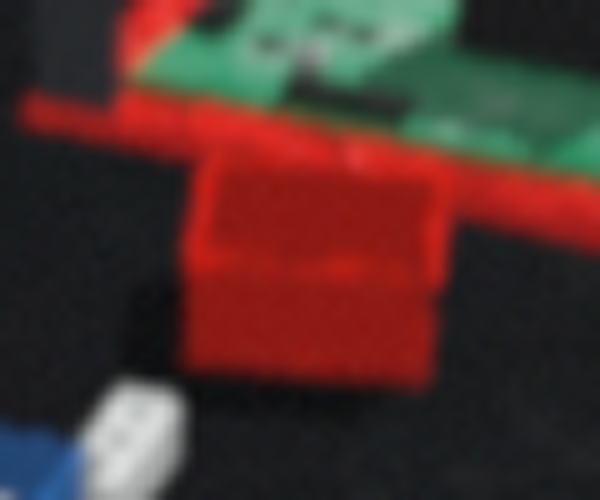

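```bash
python3 - <<'E'
from h import *
a=np.radians(5.6); e=np.array([np.cos(a),np.sin(a)]); f=np.array([-e[1],e[0]])
print('bar far end',[np.round((np.array(proj('scene',[*(np.array([.494,-.1853])+sx*.01*e-.031*f),.022]))-[290,155])*10) for sx in (1,-1)])
a=np.radians(19.1); e=np.array([np.cos(a),np.sin(a)]); f=np.array([-e[1],e[0]])
for c in ((.4849,-.333),(.4855,-.328)):
  print(c,[np.round((np.array(proj('scene',[*(np.array(c)+.041*(sx*e+f)),z]))-[290,155])*10) for sx in (1,-1) for z in (0,.04)])
  print([np.round((np.array(proj('top',[*(np.array(c)+.041*(sx*e+sy*f)),.04]))-[230,140])*4.4) for sx in (1,-1) for sy in (1,-1)])
E
```

```text
bar far end [array([119., 382.]), array([177., 394.])]
(0.4849, -0.333) [array([189., 355.]), array([194., 252.]), array([430., 375.]), array([438., 271.])]
[array([534., 316.]), array([652., 271.]), array([584., 436.]), array([704., 390.])]
(0.4855, -0.328) [array([181., 361.]), array([186., 258.]), array([423., 380.]), array([431., 276.])]
[array([526., 315.]), array([644., 270.]), array([576., 435.]), array([696., 390.])]
```

Top and scene views put the tray at about (0.485,-0.333) and (0.483,-0.326). They agree within the insertion margin, so I'll use (0.485,-0.330). I'll re-grasp across the width and insert along the tray's diagonal, where there is most finger room.

```bash
python3 - <<'E'
from h import *
a=np.radians(5.6); f=np.array([-np.sin(a),np.cos(a)])
g=np.array([.494,-.1855])-.003*f
arm.move_pose([*g,.10],quat(a))
arm.movel([*g,.03],vel=.12)
arm.movel([*g,.0035],vel=.05)
s=readout.get_state(); print(s['tcp_pos'],s['contact_force'])
arm.clamp(15); s=readout.get_state(); print(s['t'],s['finger_gap'],s['contact_force'])
arm.movel([*g,.10],vel=.12)
b=np.radians(19.1-45); fb=np.array([-np.sin(b),np.cos(b)])
t=np.array([.485,-.330])-.0015*fb
arm.move_pose([*t,.11],quat(b))
s=readout.get_state(); print(s['t'],s['finger_gap'])
snap('scene','s4.png',(270,110,370,210),6); snap('top','t4.png',(300,150,420,260),6)
E
```

```text
[ 0.49433295 -0.18855402  0.00350297] [ 0.65998344  0.52764784 -0.12042689]
18.6917 0.019741509453900578 [-0.24454518  1.00998321 -0.36279982]
20.275 0.020053245136121254
```

View pics/s4.png

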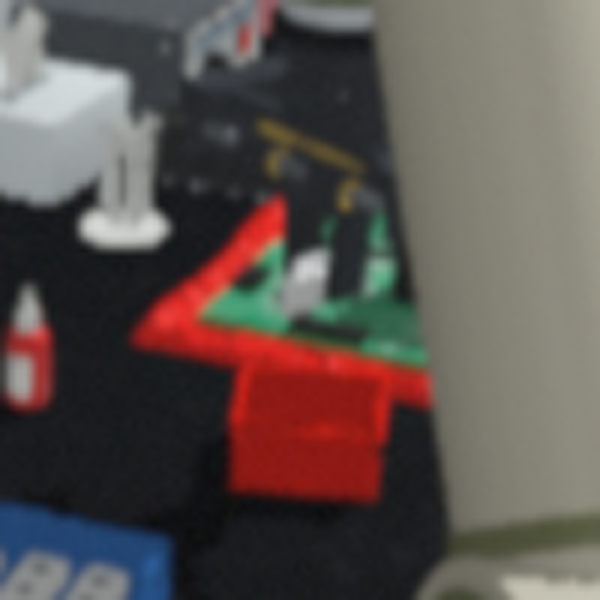

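View pics/t4.png

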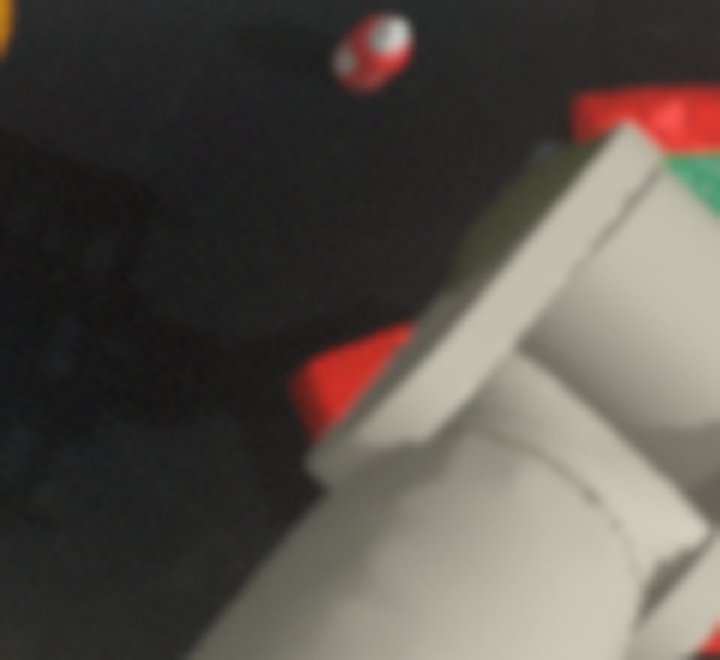

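The bar is held across its width (gap 20 mm) above the tray at scene crop (305,280). I'll lower it with force checks.

```bash
python3 - <<'E'
from h import *
b=np.radians(19.1-45); fb=np.array([-np.sin(b),np.cos(b)])
t=np.array([.485,-.330])-.0015*fb
arm.movel([*t,.055],vel=.1)
f0=readout.get_state()['contact_force']
ok=False
for z in [.045,.04,.035,.03,.025,.02,.015,.012,.010,.009,.008,.007,.006,.005,.004]:
    arm.movel([*t,z],vel=.04); s=readout.get_state(); d=s['contact_force']-f0
    if np.linalg.norm(d)>3: print(z,d.round(2),s['tcp_pos'].round(4),s['finger_gap']); break
print(s['t'])
E
```

```text
0.006 [-2.1   0.35  6.29] [ 0.4844 -0.3314  0.0065] 0.019886140283881647
24.625
```

Floor contact comes at the expected height (TCP 6.5 mm, so bar bottom about 3 mm). Releasing gently.

```bash
python3 - <<'E'
from h import *
arm.clamp(3); s=readout.get_state(); print(s['t'],s['finger_gap'])
arm.open_gripper(); s=readout.get_state(); print(s['t'],s['finger_gap'],s['contact_force'],s['tcp_pos'])
E
```

```text
24.8417 0.020170912458112075
25.4667 0.051913118753025456 [ 4.54644776 -1.17292573 -2.56773645] [ 0.48500469 -0.33162069  0.00614351]
```

```bash
python3 - <<'E'
from h import *
b=np.radians(19.1-45); fb=np.array([-np.sin(b),np.cos(b)])
t=np.array([.485,-.330])-.0015*fb
for z,v in ((.02,.04),(.035,.05),(.045,.05),(.12,.15)):
    arm.movel([*t,z],vel=v); s=readout.get_state(); print(z,s['contact_force'].round(1),s['finger_gap'])
arm.move_pose([.48,-.1,.25],quat(-np.pi/2+YAW))
snap('top','t5.png',(300,150,420,260),6); snap('scene','s5.png',(270,110,370,210),6); print(readout.get_state()['t'])
E
```

```text
0.02 [ 7.   3.1 -0.5] 0.056806386292834125
0.035 [4.7 2.9 3.6] 0.06243649393321014
0.045 [-0.1  0.9 -0.1] 0.08786128895991786
0.12 [-0.2 -0.1 -0.5] 0.08815930070421125
28.75
```

View pics/t5.png

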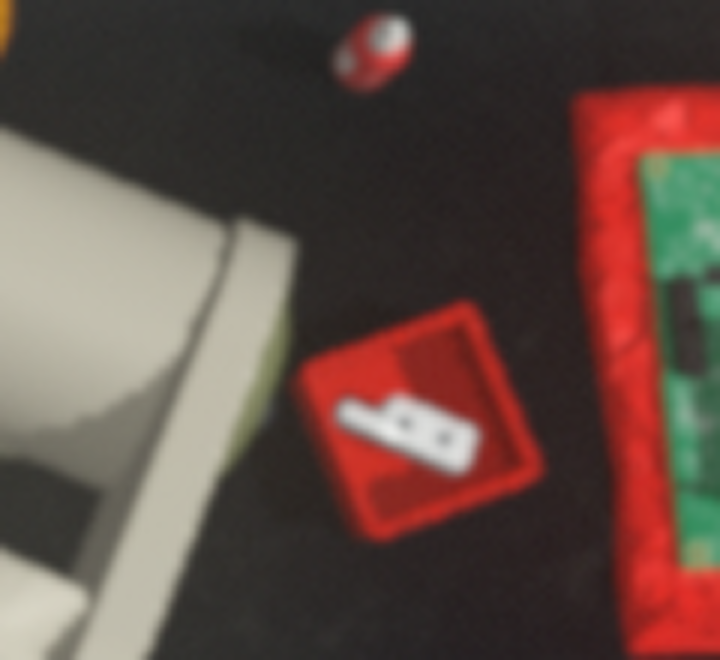

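The chipped bar lies flat in the red tray at crop (410,432), let go. Next is the lever, pushed with closed fingers from its -y side along the arc.

```bash
cat > lev.py <<'E'
from h import *
G=np.array([.617,.082]); PIV=G+.0312*ey
def gp(q,off=.026,dz=-.007):
    th=q-.4; return [*(PIV+(.08*np.sin(th)-off)*ey), .085+.08*np.cos(th)+dz]
J=-np.pi/2+YAW
E
python3 - <<'E'
from lev import *
for q in (0,.6,1.15): print(gp(q), solve_ik(gp(q),quat(J)) is not None)
arm.clamp(20)
a=gp(0,off=.045)
arm.move_pose([a[0],a[1],.21],quat(J))
arm.movel(a,vel=.1)
s=readout.get_state(); print(s['t'],s['tcp_pos'],s['contact_force'].round(1),s['finger_gap'])
f0=s['contact_force']
arm.movel(gp(0),vel=.06)
for q in (.12,.24):
    arm.movel(gp(q),vel=.08); s=readout.get_state(); print(q,(s['contact_force']-f0).round(1),s['tcp_pos'].round(4))
snap('scene','s6.png',(190,110,310,230),5); print(s['t'])
E
```

```text
[np.float64(0.619983017586606), np.float64(0.05621853232714878), np.float64(0.1516848795202308)] True
[np.float64(0.6145755678756843), np.float64(0.10295375458687166), np.float64(0.15640532622729933)] True
[np.float64(0.6101346774780312), np.float64(0.14133524879590642), np.float64(0.1365351095099057)] True
31.6083 [0.62245147 0.03705913 0.15249935] [0.2 1.  0.5] 0.00012418405115264451
0.12 [-0.7 -1.3  1.7] [0.619  0.0653 0.1551]
0.24 [-0.2 -5.   3.6] [0.6183 0.074  0.1579]
32.6083
```

View pics/s6.png

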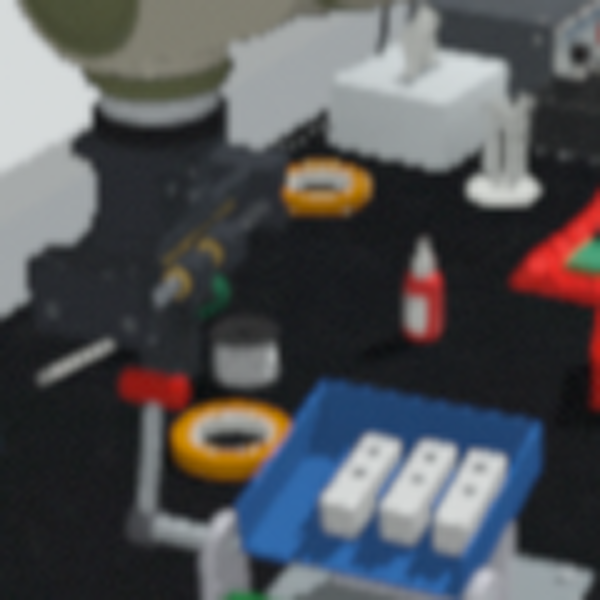

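The fingers are on the red grip and the pan has started to tilt. Continuing to the stop.

```bash
python3 - <<'E'
from lev import *
f0=np.array([.2,1.,.5])
for q in (.36,.48,.6,.72,.84,.94,1.03,1.1,1.15):
    arm.movel(gp(q),vel=.07); s=readout.get_state(); d=s['contact_force']-f0; print(q,d.round(1),s['tcp_pos'].round(4),round(s['t'],2))
    if np.linalg.norm(d)>45: break
snap('scene','s7.png',(190,110,310,230),5); snap('top','t7.png',(140,140,290,270),5)
E
```

```text
0.36 [ 0.7 -5.7  2.9] [0.6174 0.0836 0.1587] 32.94
0.48 [ 1.  -4.9  2.2] [0.6161 0.0934 0.1583] 33.23
0.6 [ 2.1 -3.   0.3] [0.6146 0.1031 0.1564] 33.51
0.72 [-0.5 -1.9  1.2] [0.6132 0.1125 0.1536] 33.79
0.84 [ 0.4 -0.6 -0.5] [0.6122 0.1213 0.15  ] 34.08
0.94 [ 0.8 -1.6 -0.6] [0.6115 0.1282 0.1463] 34.34
1.03 [ 1.  -1.9 -0.2] [0.6108 0.1342 0.1424] 34.59
1.1 [ 0.4 -2.3  1.2] [0.6105 0.1386 0.1392] 34.84
1.15 [ 0.9 -2.1  2.4] [0.6103 0.1416 0.1369] 35.09
```

View pics/s7.png

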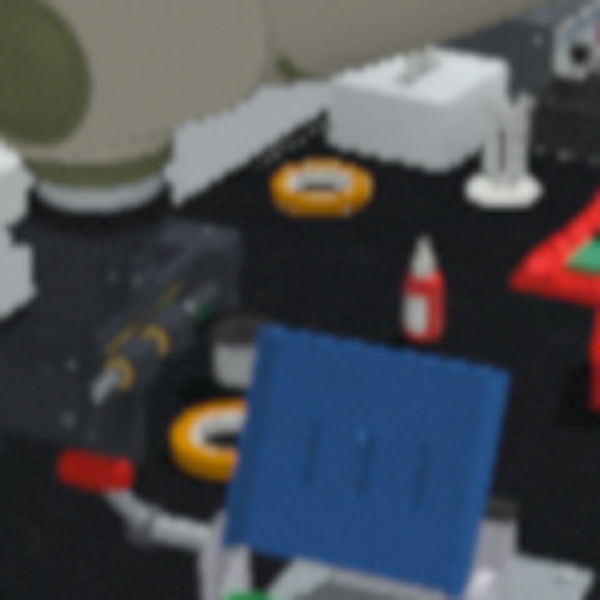

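View pics/t7.png

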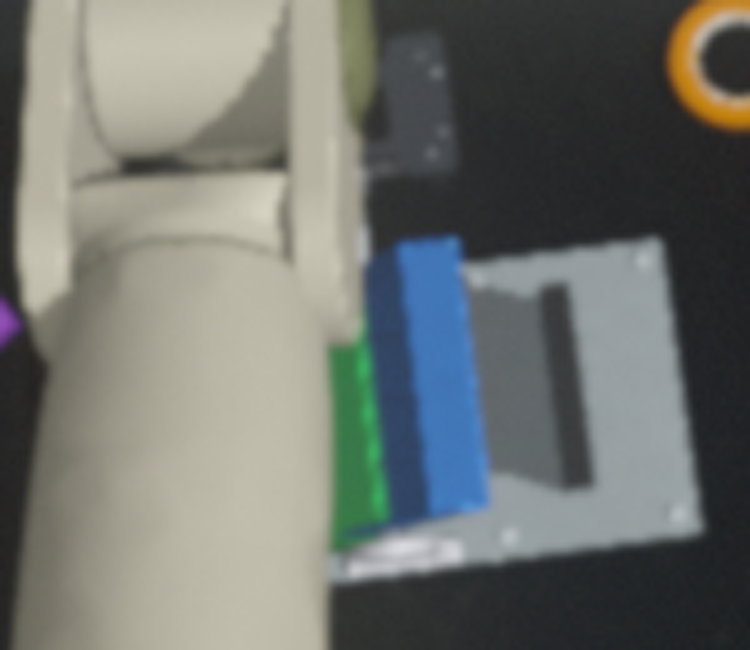

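The pan stands steep and empty. The force hasn't yet shown the stop, so I'll push on until it rises.

```bash
python3 - <<'E'
from lev import *
for q in (.9,1.0,1.1,1.15): 
    g=gp(q,0,0); print(q,(np.array(proj('scene',g))-[190,110])*5)
f0=np.array([.2,1.,.5])
for off in (.023,.020,.017,.014,.011,.008,.005):
    arm.movel(gp(1.15,off),vel=.05); s=readout.get_state(); d=s['contact_force']-f0; print(off,d.round(1),round(s['t'],2))
    if np.linalg.norm(d)>15: break
snap('scene','s8.png',(190,110,310,230),5)
E
```

```text
0.9 [105.36234329 443.22988734]
1.0 [ 99.73250194 455.8849321 ]
1.1 [ 94.54880354 469.28957874]
1.15 [ 92.14443869 476.22595967]
0.023 [ 1.8 -4.4  1.1] 35.44
0.02 [ 2.2 -7.7 -0.9] 35.69
0.017 [  2.2 -21.4   0.6] 35.94
```

View pics/s8.png

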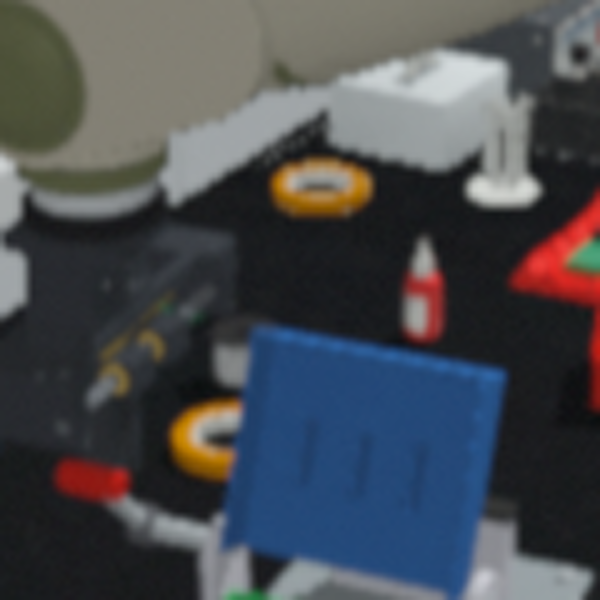

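The grip is now at crop (92,480) against a predicted (92,476) for q = 1.15, and the force jumped to 21 N, so the lever is at its stop. I'll hold briefly, retreat and check.

```bash
python3 - <<'E'
from lev import *
arm.sleep(.15)
a=gp(1.15,.06); arm.movel(a,vel=.12)
arm.movel([a[0],a[1],.26],vel=.2)
arm.move_pose([.42,-.15,.28],quat(J))
snap('scene','s9.png',(190,130,340,290),3.7); snap('top','t9.png',(140,120,410,270),2.9); print(readout.get_state()['t'])
E
```

```text
38.7417
```

View pics/s9.png

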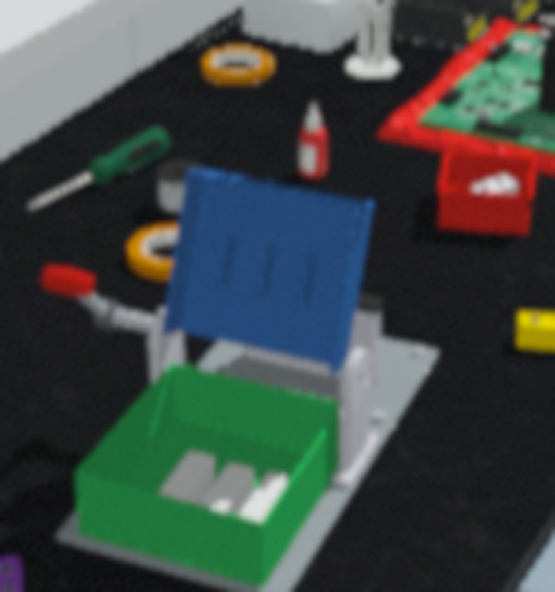

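View pics/t9.png

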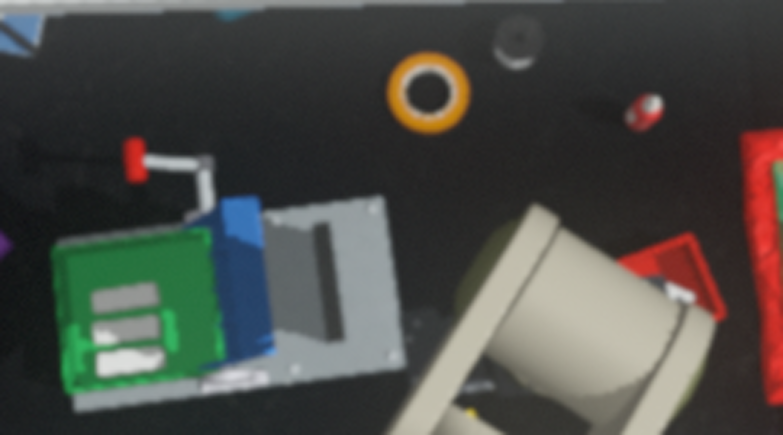

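The three good bars lie in the bin, the chipped bar is in the tray, the pan is fully tipped and the bystanders haven't moved. Handing in.

```bash
python3 - <<'E'
from h import *
s=readout.get_state(); print(s['t'],s['contact_force'].round(1)); arm.hand_in()
E
```

```text
38.7417 [-0.5 -0.7  0.6]
the job is handed in; nothing more can be done
```

The job is done and handed in at 38.7 s of the 64 s allowed; the hand-in gives no verdict. I lifted the chipped bar out of the lever-side lane by its ends and set it on the bench. I then took it again across its width, lowered it into the red tray and pushed the lever to its stop.

**Last checks:**
- **Chipped bar:** it was let go flat near the tray's centre. In the last pictures it is still in the tray, partly hidden by the arm.
- **Good bars:** all three are in the green bin, seen in both cameras.
- **Lever:** the force jumped to 21 N at the stop, and the grip's image position matched a tilt of about 1.15 rad.
- **Bystanders:** the tape roll, bottle and spool look unmoved. I judged that by eye and did not measure them again.
- **Robot:** it is clear of everything, with about 1 N of residual force reading.

**What disagreed:**
- **Tray position:** the two cameras differed by about 7 mm on where the tray is. I used a point between them, and the bar went in without touching the walls.
- **Opening in the tray:** on release the fingers met the tray walls at a gap of 52 mm, as expected in that space. I released at low force, the reading stayed under 8 N, and they came free on lifting.

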